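# Line the sample containers up by height on the staging rail

## Task

Line the four sample containers up by height on the aluminium rail, each standing upright and centred on its own round mark: the tallest on the mark next to the red stud, then each lower one on the next mark, down to the lowest beside the grey stud. Never tip a container over, leave the black hand-held thickness gauge on the left where it lies, and let go of everything at the end.

Things in the scene. Friction and masses are not known exactly. Their poses are not given: they have to be found in the camera images.
- tall_bottle: The tallest container: white bottle with a red screw cap and a red-and-white label, round, 52 mm diameter, 128 mm high, about 0.16 kg. The plain cylindrical body reaches to 96 mm above its underside, the cap above is 51 mm in diameter. Its origin is the centre of its underside and its z axis points up along its axis; it starts upright on the table (z = 0) on the robot's side of the rail.
- blue_bottle: The second tallest container: blue plastic bottle with a white cap, round, 88 mm high, about 0.11 kg. The blue cylindrical body is 42 mm in diameter up to 66 mm; the cap, from 70 mm up, is 34 mm in diameter. Its origin is the centre of its underside and its z axis points up along its axis; it starts upright on the table (z = 0) on the robot's side of the rail.
- brown_vial: The third tallest container: brown vial with a black cap, round, 30 mm diameter, 52 mm high (body to 39 mm), about 0.03 kg. Its origin is the centre of its underside and its z axis points up along its axis; it starts upright on the table (z = 0) on the robot's side of the rail.
- low_jar: The lowest container: small white jar with a dark grey cap, round, 36 mm diameter, 28 mm high (body to 22 mm), about 0.05 kg. Its origin is the centre of its underside and its z axis points up along its axis; it starts upright on the table (z = 0) on the robot's side of the rail.
- mark_a: First mark in the row, at the rail's left end (+y). A printed round mark on top of the rail, black with a thin white ring and a white centre dot, 60 mm across, flat. Origin at its centre, on the rail's top face (6 mm above the table). x axis across the rail, away from the robot; y axis along the rail to the left. Marks a, b, c, d lie in one line, 100 mm apart.
- mark_b: Second mark from the left. A printed round mark on top of the rail, black with a thin white ring and a white centre dot, 60 mm across, flat. Origin at its centre, on the rail's top face (6 mm above the table). Axes as for mark_a. The rail is a fixed flat aluminium strip, 80 mm wide, 480 mm long, 6 mm thick, lying from left to right beyond the containers.
- mark_c: Third mark from the left. A printed round mark on top of the rail, black with a thin white ring and a white centre dot, 60 mm across, flat. Origin at its centre, on the rail's top face (6 mm above the table). Axes as for mark_a.
- mark_d: Fourth mark, at the rail's right end (-y). A printed round mark on top of the rail, black with a thin white ring and a white centre dot, 60 mm across, flat. Origin at its centre, on the rail's top face (6 mm above the table). Axes as for mark_a.
- red_end: Red stud fixed on the rail, 30 mm diameter, 10 mm high, 57 mm beyond the last mark at one end: beside mark_a on some starts, beside mark_d on others. It shows the end where the tallest container belongs. A like grey stud stands at the other end. Origin at the centre of its underside.
- gauge: Bystander, loose: black hand-held thickness gauge with red keys, 127 x 68 x 29 mm, lying on the table to the left of the rail; to be left alone. Origin at the centre of its underside, long side along its x axis.

How it is judged:
At the end, for the whole second after the job is handed in: Each container stands at rest, upright within 0.1 rad, on the rail within 12 mm of the centre of its mark: tallest at the mark by the red stud, then in falling order of height to the lowest at the other end; the thickness gauge is within 20 mm of its start (((horizontal distance between red_end and mark_a below 0.1 m and horizontal distance between tall_bottle and mark_a below 0.012 m and horizontal distance between blue_bottle and mark_b below 0.012 m and horizontal distance between brown_vial and mark_c below 0.012 m and horizontal distance between low_jar and mark_d below 0.012 m) or (horizontal distance between red_end and mark_d below 0.1 m and horizontal distance between tall_bottle and mark_d below 0.012 m and horizontal distance between blue_bottle and mark_c below 0.012 m and horizontal distance between brown_vial and mark_b below 0.012 m and horizontal distance between low_jar and mark_a below 0.012 m)) and angle between each of tall_bottle, blue_bottle, brown_vial, low_jar's own z axis and vertical below 0.1 rad and z of tall_bottle in the frame of mark_a between -0.004 and 0.005 m and linear speed of each of tall_bottle, blue_bottle, brown_vial, low_jar below 0.02 m/s and angular speed of each of tall_bottle, blue_bottle, brown_vial, low_jar below 0.2 rad/s and z of blue_bottle in the frame of mark_a between -0.004 and 0.005 m and z of brown_vial in the frame of mark_a between -0.004 and 0.005 m and z of low_jar in the frame of mark_a between -0.004 and 0.005 m and distance of gauge from where it was at the start of the episode below 0.02 m); the robot touches nothing.
It fails at once if a container is tipped over (more than 0.6 rad) (angle between any of tall_bottle, blue_bottle, brown_vial, low_jar's own z axis and vertical above 0.6 rad).
It fails at once if the thickness gauge is moved by more than 20 mm (distance of gauge from where it was at the start of the episode above 0.02 m).
It also fails if it takes over 102 s, if anything falls off the work surface, if the arm or the gripper's body presses on something with over 40 N, if the wrist force passes 120 N, or if a joint passes its speed limit or range.

## Robot

A 7-joint arm with a two-finger parallel gripper is mounted at the origin on a cart in front of the work surface, level with it; the furniture and walls round the work are solid. World frame = base frame: x ahead of the robot, y to its left, z up, the work surface at z = 0. Lengths are in m, angles in rad, forces in N, time in s.
With the tool pointing down it reaches from about 0.425 to 0.925 m from the base axis. Payload 6.8 kg.
Tool frame: the origin (TCP) lies midway between the tips of the shut fingers; the grasp point (between the pads) lies 19 mm behind it (manip.grip_depth is the distance from the TCP to the grasp point, in m); z points along the fingers, y is the line along which they close (so a half turn about z gives the same grasp; the last joint's range is limited). The gripper opens to 88 mm and grips with 3 to 60 N. Pads are 20 mm wide; open, the fingers measure 115 mm over their backs; the gripper's body (75 mm by 178 mm) begins 61 mm behind the grasp point.
Start: joints at [-1.425, 0.477, 0.022, 1.555, -0.011, 1.109, -0.083], TCP at [0.169, 0.653, 0.223] pointing down, gripper open.
Joint ranges: [-2.96, 2.96], [-0.34, 2.1], [-1.41, 1.46], [0.24, 2.44], [-1.37, 4.51], [0.17, 1.92], [-2.96, 2.96]. Speed limits (rad/s): [2.39, 2.39, 3.14, 3.14, 3.14, 3.14, 3.14].

## Interface

Orientations are given as a 3x3 rotation matrix whose columns are the frame's x, y, z axes.
In Python, from cell import sensors, capture, get_calibration, workorder, manip gives the robot as it stands. The module is installed in compiled form; this text tells all that it offers.
- The arm moves only by the tool step_arm, never from a script. Its argument "steps" is a list of rows, each a list of 3 entries, a list of its own where there are three numbers: the opening, from -1 (shut) to 1 (fully open), then the shift along the tool's x, y, z as a fraction of full scale, then the turn about the tool's z as a fraction of full scale. In form: [[hand, [x, y, z], turn], ...]. A call has 1 to 5 rows; each row is the pose to reach, as a shift and turn from the pose commanded when the call began, along the tool's axes at that moment, turning the shorter way round; what a row does not reach only later rows make up. Full scale, the value 1, is 0.15 m for a shift and 180 degrees for a turn. A row lasts 1/10 s, in which the tool goes at most 50 mm and 8.59 degrees, less where a joint would pass 70% of its speed; a pose out of reach is approached as far as the arm can. A call with a number of a shift or a turn outside -1 to 1 is refused whole. A call with a gripper value outside its range is refused whole. The fingers move at their own pace and stop on an object; "newtons" is the grip in N (left out, the last holds). Time passes only in rows, so rows that repeat a pose let the fingers close. It gives the time, the measured TCP pose, the force, the opening and the grip force at its end, in the units of the state.
- sensors.observe(): the state, without advancing time (a new reading comes with each control period).
- capture(name): name is "side" or "top" or "wrist"; returns the picture (400x640x3 uint8, red, green, blue); there is no depth.
- get_calibration(name): a dict with "fx", "fy", "cx", "cy" (pixels), "position" and "attitude" of the camera in the world. Camera axes: x right, y up, looking along -z (the intrinsics and any distortion apply to the point x, -y, -z); pixel columns grow to the right and rows downward; lengths in m; the calibration is good to about 2 mm. A picture is of the moment at which its call begins: read the wrist's pose just before it. get_calibration takes no time and is no camera call; for the wrist camera it gives the pose at the moment of the call.
- workorder.close_job(): hands the job in; it is judged then, once.
The state is a dict: "time": time; "joints": joint angles; "qvel": joint speeds; "joint_torque": joint torques, N m; "ee_pos": TCP position; "ee_rot": TCP orientation; "force": force on the tool from outside, world axes, zero at the start; "wrist_torque": the same for the moment, N m; "opening": finger opening in m; "finger_force": force on a finger pad.
Only numpy, scipy, OpenCV 4.12 (cv2) and the standard library are available. Lean on these libraries where they do the work, as an engineer would, in place of code of your own. Each camera call takes 0.05 s, during which the arm holds its last target. There are 200 camera calls.

## Working session

There is one attempt and no reset: what is moved stays moved. The work goes in short steps, Python scripts to look and compute and a tool call to move; the robot and the scene stay as the last step left them, time stands still between calls to the robot, and variables do not carry over. Pictures are saved under pics/ and viewed, at most 14 in all, crops included, and the job is handed in when it is done.

Besides the shell and the picture viewer there is one more tool, called as name(argument=value, ...), one argument or row to a line, values as JSON. step_arm: Moves the arm, as the interface text tells. Its arguments: {"type":"object","properties":{"steps":{"type":"array","items":{"type":"array"}},"newtons":{"type":"number"}},"required":["steps"]}

```bash
mkdir -p pics
python3 - <<'E'
from cell import sensors, capture, get_calibration, manip
import cv2
for n in ("top","side"):
    cv2.imwrite(f"pics/{n}0.png",capture(n)[:,:,::-1]); print(n,get_calibration(n))
s=sensors.observe(); print(s["time"],s["ee_pos"],s["ee_rot"],s["opening"],manip.grip_depth)
E
```

```text
top {'fx': 378.6822636348497, 'fy': 378.6822636348497, 'cx': 320.8119266009936, 'cy': 199.7078578068833, 'position': array([0.45771664, 0.07922434, 0.93113026]), 'attitude': array([[ 0.02776982,  0.99372146, -0.1083813 ],
       [-0.99945516,  0.02566682, -0.02075099],
       [-0.0178389 ,  0.1088985 ,  0.9938928 ]])}
side {'fx': 429.3388529832967, 'fy': 429.3388529832967, 'cx': 316.06785842316225, 'cy': 202.7451031782213, 'position': array([ 0.14229752, -0.78438241,  0.84615205]), 'attitude': array([[ 0.89512212,  0.29482765, -0.33441449],
       [-0.44549089,  0.56265614, -0.69638777],
       [-0.017154  ,  0.77233071,  0.63498899]])}
0.1 [0.16936236 0.6528635  0.22183621] [[-9.67972651e-01  2.51055475e-01 -3.08918954e-04]
 [ 2.51055649e-01  9.67971415e-01 -1.54950922e-03]
 [-8.99880556e-05 -1.57743839e-03 -9.99998752e-01]] 0.08749431759958733 0.0187
```

View pics/top0.png

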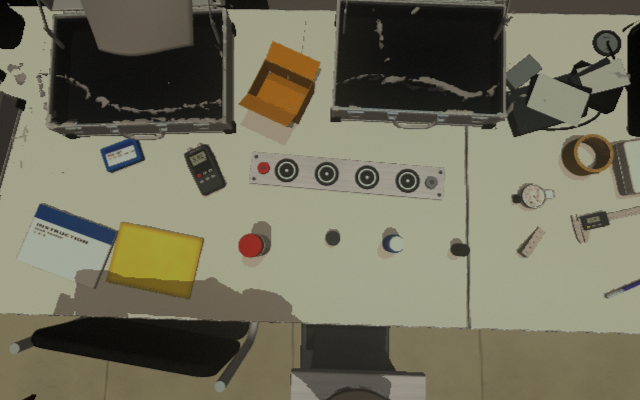

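View pics/side0.png

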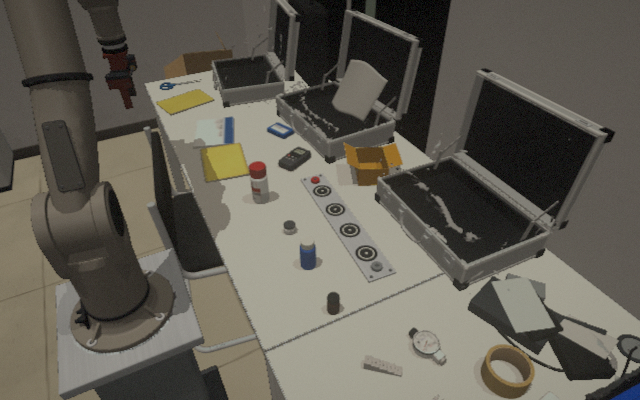

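The top view shows the red stud at (264,168), beside mark_a. The marks run from (287,170) to (408,181), tall bottle (251,245), jar (333,238), blue (395,243), vial (460,249). I'll enlarge both views.

Run:
```python
import cv2
a=cv2.imread("pics/top0.png")[150:270,235:475]; cv2.imwrite("pics/tc.png",cv2.convertScaleAbs(cv2.resize(a,(792,396),interpolation=cv2.INTER_CUBIC),alpha=1.4))
a=cv2.imread("pics/side0.png")[150:320,240:400]; cv2.imwrite("pics/sc.png",cv2.convertScaleAbs(cv2.resize(a,(560,595),interpolation=cv2.INTER_CUBIC),alpha=1.4))
```

```text
(no output)
```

View pics/tc.png

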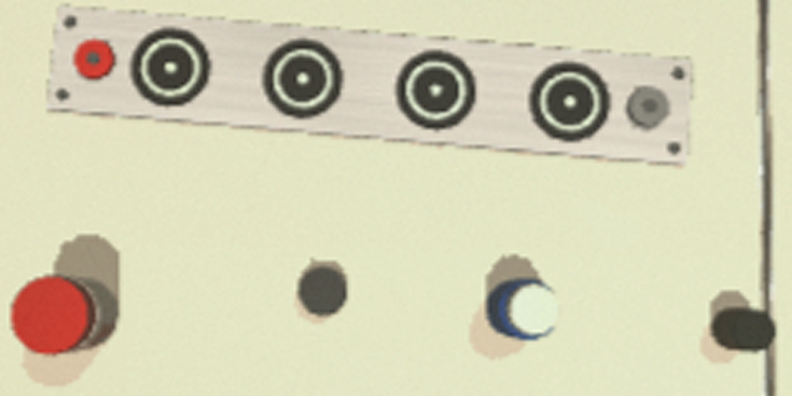

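View pics/sc.png

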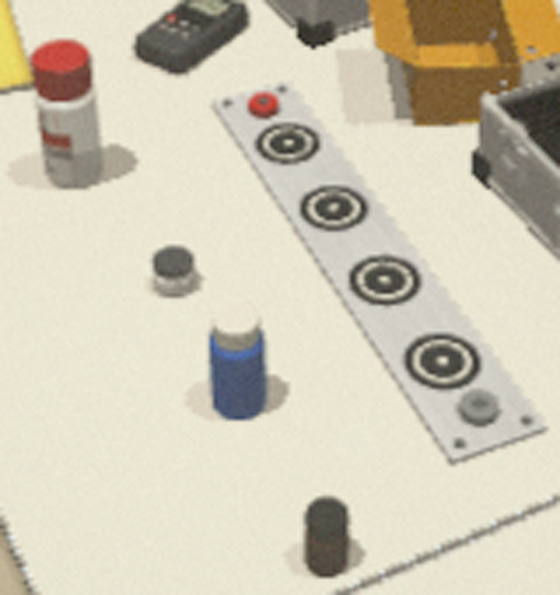

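```bash
cat > h.py <<'E'
import numpy as np
from cell import get_calibration
def ray(n,u,v,c=None):
    c=c or get_calibration(n); R=np.array(c["attitude"])
    d=R@np.array([(u-c["cx"])/c["fx"],-(v-c["cy"])/c["fy"],-1]); return np.array(c["position"]),d/np.linalg.norm(d)
def tri(rays):
    A=sum(np.eye(3)-np.outer(d,d) for p,d in rays); b=sum((np.eye(3)-np.outer(d,d))@p for p,d in rays)
    return np.linalg.solve(A,b)
def plane(r,z): p,d=r; return p+d*(z-p[2])/d[2]
E
python3 - <<'E'
from h import *
T=dict(a=(170,67),b=(302,78.5),c=(436,90),d=(570,101.5),red=(94,59),tall=(51,314),blue=(534,308),vial=(753,329),jar=(323,290))
S=dict(a=(288,143),b=(334,208),c=(385,280),d=(443,361),red=(263,102),tall=(61,59),blue=(236,318),vial=(327,511),jar=(173.5,260))
H=dict(tall=.128,blue=.088,vial=.052,jar=.028,red=.016)
np.set_printoptions(precision=4,suppress=True)
for k in T:
    t=ray("top",(T[k][0]+.5)/3.3+234.5,(T[k][1]+.5)/3.3+149.5); s=ray("side",(S[k][0]+.5)/3.5+239.5,(S[k][1]+.5)/3.5+149.5)
    h=H.get(k,.006); print(k,tri([t,s]),"plane top",plane(t,h)[:2],"side",plane(s,h)[:2])
E
```

```text
a [0.631  0.1871 0.0027] plane top [0.6307 0.1866] side [0.6287 0.1834]
b [0.6247 0.0872 0.0022] plane top [0.6244 0.0871] side [0.6223 0.0834]
c [ 0.618  -0.0134  0.0032] plane top [ 0.6181 -0.0133] side [ 0.6159 -0.0159]
d [ 0.6118 -0.1135  0.0034] plane top [ 0.6119 -0.1132] side [ 0.6099 -0.1155]
red [0.6337 0.2434 0.0118] plane top [0.6335 0.2425] side [0.6307 0.2383]
tall [0.4449 0.2444 0.1209] plane top [0.4456 0.2427] side [0.4414 0.2346]
blue [ 0.4573 -0.073   0.0843] plane top [ 0.458  -0.0726] side [ 0.455  -0.0762]
vial [ 0.4471 -0.2313  0.0487] plane top [ 0.4478 -0.2304] side [ 0.4451 -0.2334]
jar [0.466  0.068  0.0235] plane top [0.4667 0.0678] side [0.4636 0.0636]
```

The two views agree to within about 4 mm: heights come out 3–7 mm low, and the marks are 100 mm apart. I'll swing the arm over to the jar with the fingers along x.

step_arm(
  steps=[
    [1,[-1,-0.4,0],0.21],
    [1,[-1,-0.4,0],0.21],
    [1,[-1,-0.4,0],0.21],
    [1,[-1,-0.4,0],0.21],
    [1,[-1,-0.4,0],0.21],
  ],
)

```text
time: 0.6
ee_pos: [0.3033, 0.5548, 0.2226]
ee_rot: [[-0.602, 0.798, 0.001], [0.798, 0.602, -0.001], [-0.002, 0.0, -1.0]]
force: [-0.2, -0.1, 0.2]
opening: 0.0878
finger_force: 0.0
```

step_arm(
  steps=[
    [1,[-1,0,0],0.21],
    [1,[-1,0,0],0.21],
    [1,[-1,0,0],0.21],
    [1,[-1,0,0],0.21],
    [1,[-1,0,0],0.21],
  ],
)

```text
time: 1.1
ee_pos: [0.3926, 0.4368, 0.2225]
ee_rot: [[0.012, 1.0, -0.0], [1.0, -0.012, -0.001], [-0.001, -0.0, -1.0]]
force: [0.1, 0.4, -0.1]
opening: 0.0875
finger_force: 0.0
```

step_arm(
  steps=[
    [1,[-0.8,0.2,0],0],
    [1,[-0.8,0.2,0],0],
    [1,[-0.8,0.2,0],0],
    [1,[-0.8,0.2,0],0],
    [1,[-0.8,0.2,0],0],
  ],
)

```text
time: 1.6
ee_pos: [0.4208, 0.3191, 0.2226]
ee_rot: [[0.003, 1.0, -0.0], [1.0, -0.003, 0.001], [0.001, -0.0, -1.0]]
force: [-0.5, 1.0, 0.3]
opening: 0.0877
finger_force: 0.0
```

step_arm(
  steps=[
    [1,[-0.8,0.2,0],0],
    [1,[-0.8,0.2,0],0],
    [1,[-0.8,0.2,0],0],
    [1,[-0.8,0.2,0],0],
    [1,[-0.8,0.2,0],0],
  ],
)

```text
time: 2.1
ee_pos: [0.4505, 0.2006, 0.2227]
ee_rot: [[0.001, 1.0, 0.0], [1.0, -0.001, 0.001], [0.001, 0.0, -1.0]]
force: [0.7, -0.2, -0.1]
opening: 0.0877
finger_force: 0.0
```

step_arm(
  steps=[
    [1,[-0.884,0.103,0],0],
    [1,[-0.884,0.103,0],0],
    [1,[-0.884,0.103,0],0],
    [1,[-0.884,0.103,0],0],
    [1,[-0.884,0.103,0],0],
  ],
)

```text
time: 2.6
ee_pos: [0.466, 0.0682, 0.2227]
ee_rot: [[0.001, 1.0, 0.0], [1.0, -0.001, 0.0], [0.0, 0.0, -1.0]]
force: [-0.5, -0.2, 0.3]
opening: 0.0879
finger_force: 0.0
```

Run:
```python
from h import *
from cell import capture,sensors
import cv2
c=get_calibration("wrist"); im=capture("wrist"); cv2.imwrite("pics/w1.png",im[:,:,::-1])
print(c, sensors.observe()["ee_pos"])
for k,p in dict(jar=(.466,.068,.028),a=(.631,.187,.006),b=(.6247,.0872,.006),c=(.618,-.0134,.006),d=(.6118,-.1135,.006)).items():
    q=np.array(c["attitude"]).T@(np.array(p)-c["position"]); print(k,c["cx"]+c["fx"]*q[0]/-q[2],c["cy"]-c["fy"]*q[1]/-q[2])
```

```text
{'fx': 332.78297538031364, 'fy': 332.78297538031364, 'cx': 325.8760141618604, 'cy': 193.95105545202972, 'position': array([0.4658972 , 0.14377264, 0.38385258]), 'attitude': array([[ 9.99999577e-01, -7.17752701e-04, -5.75431361e-04],
       [ 8.47802647e-04,  9.61844170e-01,  2.73596554e-01],
       [ 3.57100634e-04, -2.73596926e-01,  9.61844371e-01]])} [0.46594835 0.0688474  0.22260122]
jar 325.7948662232241 171.51046217547727
a 482.0037345737512 56.90414512406343
b 465.1512312995646 151.0574942347208
c 450.16844091399184 233.16667089687553
d 437.5043571670527 304.5301579443083
```

View pics/w1.png

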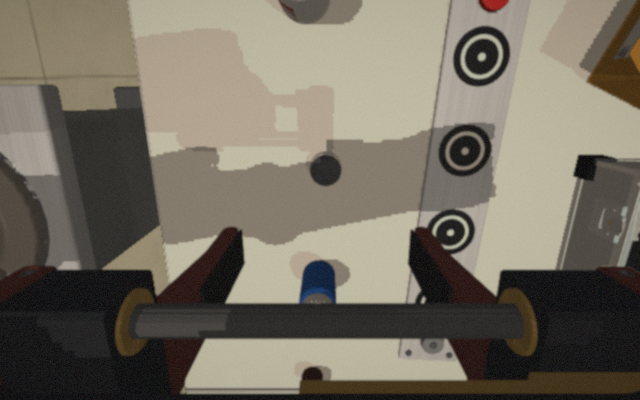

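The wrist view puts the jar at (325.5,169.5) and marks a to c at (482,56), (465,150.5) and (450.5,232). All are within about 2 px of my predictions, so the measurements hold. Picking the jar now.

step_arm(
  steps=[
    [1,[0.005,0,0.3],0],
    [1,[0.005,0,0.6],0],
    [1,[0.005,0,1],0],
    [1,[0.005,0,1],0],
    [1,[0.005,0,1],0],
  ],
)

```text
time: 3.15
ee_pos: [0.4647, 0.0682, 0.0716]
ee_rot: [[-0.0, 1.0, -0.004], [1.0, 0.0, -0.001], [-0.001, -0.004, -1.0]]
force: [-0.3, -0.2, 0.4]
opening: 0.0877
finger_force: 0.0
```

step_arm(
  steps=[
    [1,[0,0,0.2],0],
    [1,[0,0,0.35],0],
    [1,[0,0,0.46],0],
    [1,[0,0,0.46],0],
    [1,[0,0,0.46],0],
  ],
)

```text
time: 3.65
ee_pos: [0.4674, 0.0679, 0.0055]
ee_rot: [[0.002, 1.0, 0.003], [1.0, -0.002, 0.001], [0.001, 0.003, -1.0]]
force: [0.7, -0.3, 0.5]
opening: 0.0878
finger_force: 0.0
```

step_arm(
  steps=[
    [-1,[0,0,0],0],
    [-1,[0,0,0],0],
    [-1,[0,0,0],0],
    [-1,[0,0,0],0],
    [-1,[0,0,0],0],
  ],
  newtons=12,
)

```text
time: 4.15
ee_pos: [0.4658, 0.0669, 0.0038]
ee_rot: [[0.002, 1.0, 0.0], [1.0, -0.002, 0.0], [0.0, 0.0, -1.0]]
force: [-0.2, 0.3, -0.3]
opening: 0.0513
finger_force: 0.0
```

step_arm(
  steps=[
    [-1,[0,0,0],0],
    [-1,[0,0,0],0],
    [-1,[0,0,0],0],
    [-1,[0,0,0],0],
    [-1,[0,0,0],0],
  ],
)

```text
time: 4.65
ee_pos: [0.4657, 0.0668, 0.0036]
ee_rot: [[0.003, 1.0, -0.0], [1.0, -0.003, -0.0], [-0.0, -0.0, -1.0]]
force: [-0.4, 0.2, 0.6]
opening: 0.0359
finger_force: 12.0
```

step_arm(
  steps=[
    [-1,[0,0,-0.15],0],
    [-1,[0,0,-0.35],0],
    [-1,[0,0,-0.6],0],
    [-1,[0,0,-0.72],0],
    [-1,[0,0,-0.72],0],
  ],
)

```text
time: 5.15
ee_pos: [0.4674, 0.0673, 0.1138]
ee_rot: [[0.002, 1.0, 0.004], [1.0, -0.002, 0.002], [0.002, 0.004, -1.0]]
force: [-0.1, 0.8, -0.2]
opening: 0.0356
finger_force: 12.0
```

step_arm(
  steps=[
    [-1,[-0.05,0.15,0],0],
    [-1,[-0.15,0.4,0],0],
    [-1,[-0.25,0.65,0],0],
    [-1,[-0.35,0.85,0],0],
    [-1,[-0.4,0.973,0],0],
  ],
)

```text
time: 5.65
ee_pos: [0.613, 0.0047, 0.11]
ee_rot: [[0.004, 1.0, -0.001], [1.0, -0.004, -0.001], [-0.001, -0.001, -1.0]]
force: [-0.7, -0.4, -0.6]
opening: 0.0356
finger_force: 12.0
```

step_arm(
  steps=[
    [-1,[-0.2,0,0],0],
    [-1,[-0.4,0,0],0],
    [-1,[-0.65,0,0],0],
    [-1,[-0.813,0,0],0],
    [-1,[-0.813,0,0],0],
  ],
)

```text
time: 6.15
ee_pos: [0.6097, -0.1207, 0.1104]
ee_rot: [[0.009, 1.0, -0.002], [1.0, -0.009, -0.002], [-0.002, -0.002, -1.0]]
force: [-0.0, -0.9, 0.1]
opening: 0.0356
finger_force: 12.0
```

step_arm(
  steps=[
    [-1,[0,0,0],0],
    [-1,[0,0,0.15],0],
    [-1,[0,0,0.3],0],
    [-1,[0,0,0.45],0],
    [-1,[0,0,0.45],0],
  ],
)

```text
time: 6.65
ee_pos: [0.6089, -0.1125, 0.0406]
ee_rot: [[-0.0, 1.0, -0.006], [1.0, 0.0, 0.002], [0.002, -0.006, -1.0]]
force: [0.2, 0.1, -0.8]
opening: 0.0357
finger_force: 12.0
```

step_arm(
  steps=[
    [-1,[0,0,0],0],
    [-1,[0,0,0.1],0],
    [-1,[0,0,0.19],0],
    [-1,[0,0,0.19],0],
    [-1,[0,0,0.19],0],
  ],
)

```text
time: 7.15
ee_pos: [0.6109, -0.1155, 0.0152]
ee_rot: [[0.003, 1.0, -0.001], [1.0, -0.003, 0.0], [0.0, -0.001, -1.0]]
force: [-0.5, 0.2, -0.2]
opening: 0.0359
finger_force: 12.0
```

step_arm(
  steps=[
    [-1,[0,0,0],0],
    [-1,[0,0,0],0],
    [-1,[0,0,0],0],
  ],
)

```text
time: 7.45
ee_pos: [0.6116, -0.1155, 0.0161]
ee_rot: [[0.003, 1.0, 0.001], [1.0, -0.003, -0.0], [-0.0, 0.001, -1.0]]
force: [0.3, 0.7, 0.2]
opening: 0.0358
finger_force: 12.0
```

step_arm(
  steps=[
    [-1,[0,0,0.04],0],
    [-1,[0,0,0.04],0],
    [1,[0,0,0.04],0],
    [1,[0,0,0.04],0],
    [1,[0,0,0.04],0],
  ],
  newtons=12,
)

```text
time: 7.95
ee_pos: [0.6111, -0.1154, 0.0096]
ee_rot: [[0.003, 1.0, -0.0], [1.0, -0.003, 0.0], [0.0, -0.0, -1.0]]
force: [0.6, 0.4, 0.0]
opening: 0.0564
finger_force: 0.0
```

step_arm(
  steps=[
    [1,[0,0,0],0],
    [1,[0,0,0],0],
    [1,[0,0,0],0],
    [1,[0,0,0],0],
    [1,[0,0,-0.1],0],
  ],
)

```text
time: 8.45
ee_pos: [0.6098, -0.115, 0.0235]
ee_rot: [[0.002, 1.0, -0.004], [1.0, -0.002, 0.0], [0.0, -0.004, -1.0]]
force: [-0.1, 0.7, 0.2]
opening: 0.0878
finger_force: 0.0
```

step_arm(
  steps=[
    [1,[0,0,-0.3],0],
    [1,[0,0,-0.6],0],
    [1,[0,0,-1],0],
    [1,[0,0,-1],0],
    [1,[0,0,-1],0],
  ],
)

```text
time: 8.95
ee_pos: [0.6127, -0.1158, 0.1777]
ee_rot: [[0.003, 1.0, 0.005], [1.0, -0.003, 0.0], [0.0, 0.005, -1.0]]
force: [-0.3, -0.3, -0.4]
opening: 0.0884
finger_force: 0.0
```

step_arm(
  steps=[
    [1,[-0.3,-0.5,0],0],
    [1,[-0.6,-0.8,0],0],
    [1,[-0.77,-1,0],0],
    [1,[-0.77,-1,0],0],
    [1,[-0.77,-1,0],0],
  ],
)

```text
time: 9.45
ee_pos: [0.4549, -0.234, 0.1733]
ee_rot: [[0.011, 1.0, -0.004], [1.0, -0.011, 0.001], [0.001, -0.004, -1.0]]
force: [0.6, -0.5, 0.1]
opening: 0.0878
finger_force: 0.0
```

Run:
```python
from h import *
from cell import capture,sensors
import cv2
print(sensors.observe()["ee_pos"],sensors.observe()["time"])
c=get_calibration("wrist"); im=capture("wrist"); im2=capture("top")
np.save("wc.npy",c,allow_pickle=True)
t=cv2.resize(im2[150:270,235:475],(640,320),interpolation=cv2.INTER_CUBIC)
cv2.imwrite("pics/w2.png",cv2.convertScaleAbs(np.vstack([im[:280],t])[:,:,::-1],alpha=1.3))
for k,p in dict(vial=(.4475,-.231,.052),c=(.618,-.0134,.006),jar=(.6118,-.1135,.034),d=(.6118,-.1135,.006)).items():
    q=np.array(c["attitude"]).T@(np.array(p)-c["position"]); print(k,c["cx"]+c["fx"]*q[0]/-q[2],c["cy"]-c["fy"]*q[1]/-q[2])
```

```text
[ 0.45485548 -0.23402219  0.17332456] 9.45
vial 318.0478546425679 185.43662545967118
c 521.4192518209876 -84.98905243605327
jar 514.6088352787816 41.004870448656845
d 497.9454088315688 46.193237945289184
```

View pics/w2.png

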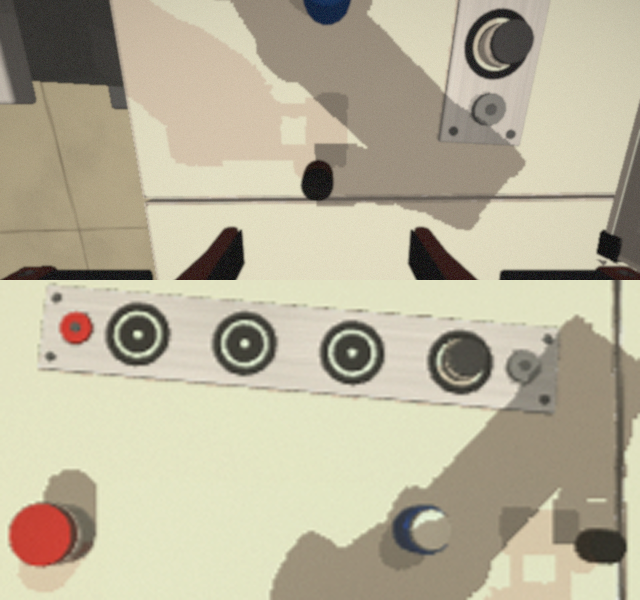

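The jar sits on mark_d within about 2 mm, and the vial top at (317,185) is where I predicted. Next, the vial.

step_arm(
  steps=[
    [1,[0,-0.094,0],0],
    [1,[0,-0.094,0.2],0],
    [1,[0,-0.094,0.45],0],
    [1,[0,-0.094,0.7],0],
    [1,[0,-0.094,0.7],0],
  ],
)

```text
time: 10.05
ee_pos: [0.4436, -0.228, 0.0657]
ee_rot: [[0.0, 1.0, -0.009], [1.0, -0.0, 0.003], [0.003, -0.009, -1.0]]
force: [-0.9, 0.4, 0.3]
opening: 0.0877
finger_force: 0.0
```

step_arm(
  steps=[
    [1,[0,0,0.15],0],
    [1,[0,0,0.3],0],
    [1,[0,0,0.413],0],
    [1,[0,0,0.413],0],
    [1,[0,0,0.413],0],
  ],
)

```text
time: 10.55
ee_pos: [0.4475, -0.2305, 0.0089]
ee_rot: [[0.002, 1.0, 0.001], [1.0, -0.002, -0.0], [-0.0, 0.001, -1.0]]
force: [-0.2, 0.0, 0.1]
opening: 0.0877
finger_force: 0.0
```

step_arm(
  steps=[
    [-1,[0,0,0],0],
    [-1,[0,0,0],0],
    [-1,[0,0,0],0],
    [-1,[0,0,0],0],
    [-1,[0,0,0],0],
  ],
  newtons=10,
)

```text
time: 11.05
ee_pos: [0.4469, -0.2306, 0.0079]
ee_rot: [[0.003, 1.0, 0.0], [1.0, -0.003, -0.0], [-0.0, 0.0, -1.0]]
force: [0.4, 0.7, -0.2]
opening: 0.0515
finger_force: 0.0
```

step_arm(
  steps=[
    [-1,[0,0,0],0],
    [-1,[0,0,0],0],
    [-1,[0,0,0],0],
    [-1,[0,0,0],0],
    [-1,[0,0,0],0],
  ],
)

```text
time: 11.55
ee_pos: [0.4468, -0.2306, 0.0076]
ee_rot: [[0.003, 1.0, -0.0], [1.0, -0.003, 0.0], [0.0, -0.0, -1.0]]
force: [-0.1, -1.1, 0.8]
opening: 0.0296
finger_force: 10.0
```

step_arm(
  steps=[
    [-1,[0,0,-0.15],0],
    [-1,[0,0,-0.35],0],
    [-1,[0,0,-0.6],0],
    [-1,[0,0,-0.85],0],
    [-1,[0,0,-1],0],
  ],
)

```text
time: 12.05
ee_pos: [0.4475, -0.2311, 0.1601]
ee_rot: [[0.003, 1.0, 0.002], [1.0, -0.003, -0.001], [-0.001, 0.002, -1.0]]
force: [0.1, -0.0, 0.1]
opening: 0.0293
finger_force: 10.0
```

step_arm(
  steps=[
    [-1,[0.1,0.08,0],0],
    [-1,[0.25,0.2,0],0],
    [-1,[0.42,0.33,0],0],
    [-1,[0.6,0.47,0],0],
    [-1,[0.725,0.57,0],0],
  ],
)

```text
time: 12.55
ee_pos: [0.5338, -0.1197, 0.1576]
ee_rot: [[0.001, 1.0, 0.0], [1.0, -0.001, 0.001], [0.001, 0.0, -1.0]]
force: [-0.1, -0.5, -1.0]
opening: 0.0296
finger_force: 10.0
```

step_arm(
  steps=[
    [-1,[0.18,0.14,0],0],
    [-1,[0.36,0.28,0],0],
    [-1,[0.54,0.42,0],0],
    [-1,[0.66,0.52,0],0],
    [-1,[0.725,0.57,0],0],
  ],
)

```text
time: 13.05
ee_pos: [0.6194, -0.0109, 0.1573]
ee_rot: [[-0.001, 1.0, -0.0], [1.0, 0.001, 0.0], [0.0, -0.0, -1.0]]
force: [-0.8, -0.9, -0.7]
opening: 0.0295
finger_force: 10.0
```

step_arm(
  steps=[
    [-1,[0,0,0],0],
    [-1,[0,0,0.15],0],
    [-1,[0,0,0.3],0],
    [-1,[0,0,0.45],0],
    [-1,[0,0,0.6],0],
  ],
)

```text
time: 13.55
ee_pos: [0.6174, -0.0157, 0.0672]
ee_rot: [[0.005, 1.0, -0.0], [1.0, -0.005, -0.001], [-0.001, -0.0, -1.0]]
force: [-0.1, -0.0, -0.3]
opening: 0.0299
finger_force: 10.0
```

step_arm(
  steps=[
    [-1,[0,0,0.15],0],
    [-1,[0,0,0.25],0],
    [-1,[0,0,0.32],0],
    [-1,[0,0,0.32],0],
    [-1,[0,0,0.32],0],
  ],
)

```text
time: 14.05
ee_pos: [0.6187, -0.014, 0.0203]
ee_rot: [[0.003, 1.0, 0.001], [1.0, -0.003, -0.0], [-0.0, 0.001, -1.0]]
force: [0.2, 0.8, -0.1]
opening: 0.03
finger_force: 10.0
```

step_arm(
  steps=[
    [-1,[0,0,0],0],
    [-1,[0,0,0],0],
    [-1,[0,0,0],0],
  ],
)

```text
time: 14.35
ee_pos: [0.6188, -0.0134, 0.0203]
ee_rot: [[0.002, 1.0, 0.001], [1.0, -0.002, 0.0], [0.0, 0.001, -1.0]]
force: [-0.3, 0.8, -0.5]
opening: 0.0297
finger_force: 10.0
```

step_arm(
  steps=[
    [-1,[0,0,0.042],0],
    [-1,[0,0,0.042],0],
    [1,[0,0,0.042],0],
    [1,[0,0,0.042],0],
    [1,[0,0,0.042],0],
  ],
)

```text
time: 14.85
ee_pos: [0.6181, -0.0135, 0.0132]
ee_rot: [[0.003, 1.0, -0.001], [1.0, -0.003, 0.0], [0.0, -0.001, -1.0]]
force: [0.3, 0.1, -0.4]
opening: 0.0503
finger_force: 0.0
```

step_arm(
  steps=[
    [1,[0,0,0],0],
    [1,[0,0,0],0],
    [1,[0,0,0],0],
    [1,[0,0,0],0],
    [1,[0,0,-0.1],0],
  ],
)

```text
time: 15.35
ee_pos: [0.6169, -0.0134, 0.0273]
ee_rot: [[0.002, 1.0, -0.004], [1.0, -0.002, -0.0], [-0.0, -0.004, -1.0]]
force: [-0.5, -0.2, 0.8]
opening: 0.087
finger_force: 0.0
```

step_arm(
  steps=[
    [1,[0,0,-0.25],0],
    [1,[0,0,-0.5],0],
    [1,[0,0,-0.8],0],
    [1,[0,0,-1],0],
    [1,[0,0,-1],0],
  ],
)

```text
time: 15.85
ee_pos: [0.6214, -0.0141, 0.1843]
ee_rot: [[0.003, 1.0, 0.009], [1.0, -0.003, 0.001], [0.001, 0.009, -1.0]]
force: [-0.7, -0.1, 0.2]
opening: 0.0878
finger_force: 0.0
```

step_arm(
  steps=[
    [1,[-0.15,-0.3,0],0],
    [1,[-0.25,-0.6,0],0],
    [1,[-0.35,-0.85,0],0],
    [1,[-0.4,-1,0],0],
    [1,[-0.4,-1,0],0],
  ],
)

```text
time: 16.35
ee_pos: [0.4645, -0.0743, 0.1781]
ee_rot: [[0.006, 1.0, -0.002], [1.0, -0.006, 0.002], [0.002, -0.002, -1.0]]
force: [0.1, -0.0, 0.1]
opening: 0.0877
finger_force: 0.0
```

step_arm(
  steps=[
    [1,[0,-0.075,0],0],
    [1,[0,-0.075,0],0],
    [1,[0,-0.075,0],0],
    [1,[0,-0.075,0],0],
  ],
)

```text
time: 16.75
ee_pos: [0.4578, -0.0727, 0.1784]
ee_rot: [[0.002, 1.0, 0.0], [1.0, -0.002, -0.0], [-0.0, 0.0, -1.0]]
force: [0.2, 0.1, -0.8]
opening: 0.0875
finger_force: 0.0
```

Run:
```python
from h import *
from cell import capture,sensors
import cv2
print(sensors.observe()["ee_pos"],sensors.observe()["time"])
c=get_calibration("wrist"); im=capture("wrist"); im2=capture("top")
t=cv2.resize(im2[150:270,235:475],(640,320),interpolation=cv2.INTER_CUBIC)
cv2.imwrite("pics/w3.png",cv2.convertScaleAbs(np.vstack([im[:280],t])[:,:,::-1],alpha=1.3))
for k,p in dict(blue=(.4575,-.073,.088),vial=(.618,-.0134,.058),c=(.618,-.0134,.006)).items():
    q=np.array(c["attitude"]).T@(np.array(p)-c["position"]); print(k,c["cx"]+c["fx"]*q[0]/-q[2],c["cy"]-c["fy"]*q[1]/-q[2])
```

```text
[ 0.45776872 -0.07274361  0.17840907] 16.75
blue 325.48605699098636 199.04250627813929
vial 519.4721754202396 119.49585514423241
c 489.6880002744805 116.33953592945868
```

View pics/w3.png

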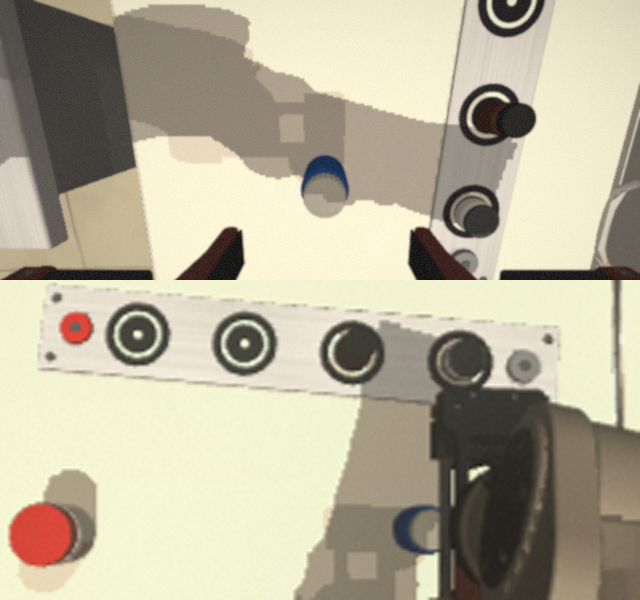

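The vial stands upright on mark_c within about 3 mm, and the blue cap at (325,195) is in place. Picking the blue bottle.

step_arm(
  steps=[
    [1,[0.01,0,0.15],0],
    [1,[0.01,0,0.35],0],
    [1,[0.01,0,0.6],0],
    [1,[0.01,0,0.8],0],
    [1,[0.01,0,0.8],0],
  ],
)

```text
time: 17.35
ee_pos: [0.4546, -0.0715, 0.0555]
ee_rot: [[0.002, 1.0, -0.007], [1.0, -0.002, -0.001], [-0.001, -0.007, -1.0]]
force: [-0.9, 0.1, -0.1]
opening: 0.0879
finger_force: 0.0
```

step_arm(
  steps=[
    [1,[0,0,0.12],0],
    [1,[0,0,0.22],0],
    [1,[0,0,0.22],0],
    [1,[0,0,0.22],0],
    [-1,[0,0,0.22],0],
  ],
  newtons=15,
)

```text
time: 17.85
ee_pos: [0.458, -0.0716, 0.0266]
ee_rot: [[0.003, 1.0, 0.002], [1.0, -0.003, 0.0], [0.0, 0.002, -1.0]]
force: [0.1, -0.9, 0.0]
opening: 0.0829
finger_force: 0.0
```

step_arm(
  steps=[
    [-1,[0,0,0],0],
    [-1,[0,0,0],0],
    [-1,[0,0,0],0],
    [-1,[0,0,0],0],
    [-1,[0,0,0],0],
  ],
)

```text
time: 18.35
ee_pos: [0.457, -0.0715, 0.0254]
ee_rot: [[0.002, 1.0, -0.0], [1.0, -0.002, 0.0], [0.0, -0.0, -1.0]]
force: [1.2, -0.3, -1.1]
opening: 0.0433
finger_force: 0.0
```

step_arm(
  steps=[
    [-1,[0,0,0],0],
    [-1,[0,0,0],0],
    [-1,[0,0,0],0],
    [-1,[0,0,0],0],
  ],
)

```text
time: 18.75
ee_pos: [0.457, -0.0716, 0.0254]
ee_rot: [[0.003, 1.0, -0.0], [1.0, -0.003, 0.0], [0.0, -0.0, -1.0]]
force: [-0.2, 0.6, 1.5]
opening: 0.0415
finger_force: 15.0
```

step_arm(
  steps=[
    [-1,[0,0,-0.1],0],
    [-1,[0,0,-0.25],0],
    [-1,[0,0,-0.45],0],
    [-1,[0,0,-0.65],0],
    [-1,[0,0,-0.8],0],
  ],
)

```text
time: 19.25
ee_pos: [0.4571, -0.0718, 0.1467]
ee_rot: [[0.003, 1.0, 0.001], [1.0, -0.003, -0.0], [-0.0, 0.001, -1.0]]
force: [0.4, 0.5, -2.2]
opening: 0.0417
finger_force: 15.0
```

step_arm(
  steps=[
    [-1,[0.05,0.05,0],0],
    [-1,[0.15,0.16,0],0],
    [-1,[0.28,0.29,0],0],
    [-1,[0.4,0.43,0],0],
    [-1,[0.53,0.56,0],0],
  ],
)

```text
time: 19.75
ee_pos: [0.5417, 0.0092, 0.1438]
ee_rot: [[0.002, 1.0, -0.002], [1.0, -0.002, -0.0], [-0.0, -0.002, -1.0]]
force: [0.7, 0.1, -1.3]
opening: 0.0414
finger_force: 15.0
```

step_arm(
  steps=[
    [-1,[0.13,0.14,0],0],
    [-1,[0.26,0.28,0],0],
    [-1,[0.39,0.41,0],0],
    [-1,[0.48,0.51,0],0],
    [-1,[0.53,0.56,0],0],
  ],
)

```text
time: 20.25
ee_pos: [0.6259, 0.0895, 0.1432]
ee_rot: [[-0.0, 1.0, -0.002], [1.0, 0.0, 0.0], [0.0, -0.002, -1.0]]
force: [-0.8, -0.1, -0.7]
opening: 0.0413
finger_force: 15.0
```

step_arm(
  steps=[
    [-1,[0,0,0],0],
    [-1,[0,0,0.1],0],
    [-1,[0,0,0.22],0],
    [-1,[0,0,0.35],0],
    [-1,[0,0,0.45],0],
  ],
)

```text
time: 20.75
ee_pos: [0.6237, 0.0857, 0.0758]
ee_rot: [[0.004, 1.0, -0.002], [1.0, -0.004, -0.001], [-0.001, -0.002, -1.0]]
force: [-0.5, 0.0, -1.6]
opening: 0.0415
finger_force: 15.0
```

step_arm(
  steps=[
    [-1,[0,0,0.1],0],
    [-1,[0,0,0.2],0],
    [-1,[0,0,0.267],0],
    [-1,[0,0,0.267],0],
    [-1,[0,0,0.267],0],
  ],
)

```text
time: 21.25
ee_pos: [0.6256, 0.0869, 0.038]
ee_rot: [[0.003, 1.0, 0.0], [1.0, -0.003, -0.0], [-0.0, 0.0, -1.0]]
force: [0.7, -0.8, -1.5]
opening: 0.0416
finger_force: 15.0
```

step_arm(
  steps=[
    [-1,[0,0,0],0],
    [-1,[0,0,0],0],
    [-1,[0,0,0],0],
  ],
)

```text
time: 21.55
ee_pos: [0.6258, 0.0872, 0.0384]
ee_rot: [[0.002, 1.0, 0.001], [1.0, -0.002, 0.0], [0.0, 0.001, -1.0]]
force: [0.3, 0.6, -0.8]
opening: 0.0411
finger_force: 15.0
```

step_arm(
  steps=[
    [-1,[0,0,0.043],0],
    [-1,[0,0,0.043],0],
    [1,[0,0,0.043],0],
    [1,[0,0,0.043],0],
    [1,[0,0,0.043],0],
  ],
)

```text
time: 22.05
ee_pos: [0.6253, 0.087, 0.0314]
ee_rot: [[0.003, 1.0, -0.0], [1.0, -0.003, 0.0], [0.0, -0.0, -1.0]]
force: [-0.3, -0.2, -0.5]
opening: 0.0622
finger_force: 0.0
```

step_arm(
  steps=[
    [1,[0,0,0],0],
    [1,[0,0,0],0],
    [1,[0,0,0],0],
    [1,[0,0,0],0],
    [1,[0,0,-0.15],0],
  ],
)

```text
time: 22.55
ee_pos: [0.6232, 0.0869, 0.0517]
ee_rot: [[0.002, 1.0, -0.005], [1.0, -0.002, -0.001], [-0.001, -0.005, -1.0]]
force: [0.2, 0.7, 1.0]
opening: 0.0876
finger_force: 0.0
```

step_arm(
  steps=[
    [1,[0,0,-0.25],0],
    [1,[0,0,-0.5],0],
    [1,[0,0,-0.8],0],
    [1,[0,0,-1],0],
    [1,[0,0,-1],0],
  ],
)

```text
time: 23.05
ee_pos: [0.6282, 0.0869, 0.2088]
ee_rot: [[0.003, 1.0, 0.008], [1.0, -0.003, 0.002], [0.002, 0.008, -1.0]]
force: [0.5, 0.2, -0.1]
opening: 0.0879
finger_force: 0.0
```

step_arm(
  steps=[
    [1,[0.13,-0.15,0],0],
    [1,[0.26,-0.3,0],0],
    [1,[0.4,-0.45,0],0],
    [1,[0.52,-0.6,0],0],
    [1,[0.52,-0.6,0],0],
  ],
)

```text
time: 23.55
ee_pos: [0.5322, 0.1684, 0.2026]
ee_rot: [[-0.003, 1.0, -0.004], [1.0, 0.003, 0.001], [0.001, -0.004, -1.0]]
force: [0.3, 0.4, 0.4]
opening: 0.088
finger_force: 0.0
```

step_arm(
  steps=[
    [1,[0.2,-0.25,0],0],
    [1,[0.4,-0.45,0],0],
    [1,[0.52,-0.6,0],0],
    [1,[0.52,-0.6,0],0],
    [1,[0.52,-0.6,0],0],
  ],
)

```text
time: 24.05
ee_pos: [0.4461, 0.2431, 0.2037]
ee_rot: [[0.002, 1.0, 0.0], [1.0, -0.002, -0.0], [-0.0, 0.0, -1.0]]
force: [0.1, -0.5, -0.2]
opening: 0.0876
finger_force: 0.0
```

Run:
```python
from h import *
from cell import capture,sensors
import cv2
print(sensors.observe()["ee_pos"],sensors.observe()["time"])
c=get_calibration("wrist"); im=capture("wrist"); im2=capture("top")
t=cv2.resize(im2[150:270,235:475],(640,320),interpolation=cv2.INTER_CUBIC)
cv2.imwrite("pics/w4.png",cv2.convertScaleAbs(np.vstack([im[:280],t])[:,:,::-1],alpha=1.3))
for k,p in dict(tall=(.4453,.2435,.128),a=(.631,.187,.006),b=(.6245,.0872,.094)).items():
    q=np.array(c["attitude"]).T@(np.array(p)-c["position"]); print(k,c["cx"]+c["fx"]*q[0]/-q[2],c["cy"]-c["fy"]*q[1]/-q[2])
```

```text
[0.44609965 0.24308377 0.2036549 ] 24.05
tall 324.795657673149 203.912671992652
a 487.26038629308323 218.53482807372222
b 509.1764950905689 346.2548388054372
```

View pics/w4.png

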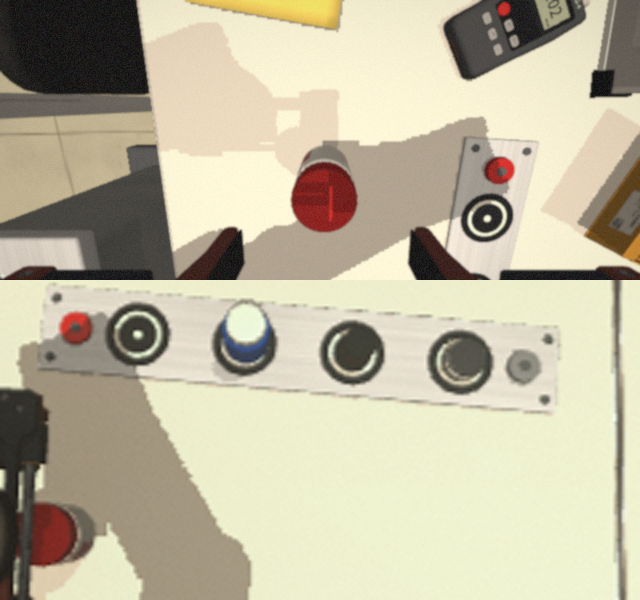

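The blue bottle stands on mark_b, and mark_a at (487,217.5) is as predicted. The tall cap is at (324,198), about 3 mm further in +y than I estimated. Picking the tall bottle.

step_arm(
  steps=[
    [1,[0.017,0,0.15],0],
    [1,[0.017,0,0.35],0],
    [1,[0.017,0,0.55],0],
    [1,[0.017,0,0.75],0],
    [1,[0.017,0,0.75],0],
  ],
)

```text
time: 24.65
ee_pos: [0.4447, 0.2432, 0.0883]
ee_rot: [[0.005, 1.0, -0.004], [1.0, -0.005, -0.005], [-0.005, -0.004, -1.0]]
force: [-0.7, -0.7, 0.8]
opening: 0.088
finger_force: 0.0
```

step_arm(
  steps=[
    [1,[0,0,0.1],0],
    [1,[0,0,0.2],0],
    [1,[0,0,0.2],0],
    [1,[0,0,0.2],0],
    [-1,[0,0,0.2],0],
  ],
  newtons=20,
)

```text
time: 25.15
ee_pos: [0.4469, 0.2461, 0.0627]
ee_rot: [[0.003, 1.0, 0.002], [1.0, -0.003, 0.001], [0.001, 0.002, -1.0]]
force: [0.1, 0.5, 0.9]
opening: 0.0828
finger_force: 0.0
```

step_arm(
  steps=[
    [-1,[0,0,0],0],
    [-1,[0,0,0],0],
    [-1,[0,0,0],0],
    [-1,[0,0,0],0],
    [-1,[0,0,0],0],
  ],
)

```text
time: 25.65
ee_pos: [0.4457, 0.2461, 0.0615]
ee_rot: [[0.002, 1.0, -0.0], [1.0, -0.002, 0.0], [0.0, -0.0, -1.0]]
force: [-1.6, 0.5, 2.8]
opening: 0.052
finger_force: 20.0
```

step_arm(
  steps=[
    [-1,[0,0,0],0],
    [-1,[0,0,0],0],
    [-1,[0,0,0],0],
  ],
)

```text
time: 25.95
ee_pos: [0.4457, 0.2461, 0.0615]
ee_rot: [[0.002, 1.0, -0.0], [1.0, -0.002, 0.0], [0.0, -0.0, -1.0]]
force: [-1.6, 0.7, 4.4]
opening: 0.0519
finger_force: 20.0
```

step_arm(
  steps=[
    [-1,[0,0,-0.08],0],
    [-1,[0,0,-0.18],0],
    [-1,[0,0,-0.3],0],
    [-1,[0,0,-0.4],0],
    [-1,[0,0,-0.4],0],
  ],
)

```text
time: 26.45
ee_pos: [0.4472, 0.2466, 0.1235]
ee_rot: [[0.003, 1.0, 0.003], [1.0, -0.003, 0.002], [0.002, 0.003, -1.0]]
force: [0.2, 0.5, -2.1]
opening: 0.0521
finger_force: 20.0
```

step_arm(
  steps=[
    [-1,[-0.02,0.06,0],0],
    [-1,[-0.06,0.18,0],0],
    [-1,[-0.1,0.32,0],0],
    [-1,[-0.15,0.47,0],0],
    [-1,[-0.195,0.618,0],0],
  ],
)

```text
time: 26.95
ee_pos: [0.5393, 0.2154, 0.1202]
ee_rot: [[0.003, 1.0, -0.001], [1.0, -0.003, -0.001], [-0.001, -0.001, -1.0]]
force: [0.2, 1.1, -2.1]
opening: 0.052
finger_force: 20.0
```

step_arm(
  steps=[
    [-1,[-0.05,0.15,0],0],
    [-1,[-0.09,0.29,0],0],
    [-1,[-0.14,0.43,0],0],
    [-1,[-0.17,0.54,0],0],
    [-1,[-0.195,0.618,0],0],
  ],
)

```text
time: 27.45
ee_pos: [0.6321, 0.1856, 0.12]
ee_rot: [[0.004, 1.0, -0.001], [1.0, -0.004, -0.001], [-0.001, -0.001, -1.0]]
force: [-0.3, 0.5, -2.2]
opening: 0.0518
finger_force: 20.0
```

step_arm(
  steps=[
    [-1,[0,0,0],0],
    [-1,[0,0,0.1],0],
    [-1,[0,0,0.22],0],
    [-1,[0,0,0.317],0],
    [-1,[0,0,0.317],0],
  ],
)

```text
time: 27.95
ee_pos: [0.6283, 0.1873, 0.0707]
ee_rot: [[0.001, 1.0, -0.005], [1.0, -0.001, -0.001], [-0.001, -0.005, -1.0]]
force: [-0.4, 0.3, -0.4]
opening: 0.0519
finger_force: 20.0
```

step_arm(
  steps=[
    [-1,[0,0,0],0],
    [-1,[0,0,0],0],
    [-1,[0,0,0],0],
    [-1,[0,0,0],0],
  ],
)

```text
time: 28.35
ee_pos: [0.6315, 0.1872, 0.0745]
ee_rot: [[0.002, 1.0, 0.001], [1.0, -0.002, 0.001], [0.001, 0.001, -1.0]]
force: [0.8, -0.4, -1.7]
opening: 0.0521
finger_force: 20.0
```

step_arm(
  steps=[
    [-1,[0,0,0.043],0],
    [-1,[0,0,0.043],0],
    [-1,[0,0,0.043],0],
    [1,[0,0,0.043],0],
    [1,[0,0,0.043],0],
  ],
)

```text
time: 28.85
ee_pos: [0.6312, 0.187, 0.0675]
ee_rot: [[0.003, 1.0, 0.0], [1.0, -0.003, 0.0], [0.0, 0.0, -1.0]]
force: [-0.7, -0.4, -0.2]
opening: 0.0641
finger_force: 0.0
```

step_arm(
  steps=[
    [1,[0,0,0],0],
    [1,[0,0,0],0],
    [1,[0,0,0],0],
    [1,[0,0,0],0],
    [1,[0,0,-0.1],0],
  ],
)

```text
time: 29.35
ee_pos: [0.6295, 0.1868, 0.0811]
ee_rot: [[0.002, 1.0, -0.004], [1.0, -0.002, -0.001], [-0.001, -0.004, -1.0]]
force: [-0.9, 0.4, -0.1]
opening: 0.0878
finger_force: 0.0
```

step_arm(
  steps=[
    [1,[0,0,-0.25],0],
    [1,[0,0,-0.5],0],
    [1,[0,0,-0.8],0],
    [1,[0,0,-1],0],
    [1,[0,0,-1],0],
  ],
)

```text
time: 29.85
ee_pos: [0.634, 0.1871, 0.2389]
ee_rot: [[0.003, 1.0, 0.009], [1.0, -0.003, 0.004], [0.004, 0.009, -1.0]]
force: [-0.6, -0.0, 0.6]
opening: 0.0879
finger_force: 0.0
```

step_arm(
  steps=[
    [1,[0.5,-1,-0.2],0],
    [1,[0.5,-1,-0.2],0],
    [1,[0.5,-1,-0.2],0],
    [1,[0.5,-1,-0.2],0],
    [1,[0.5,-1,-0.2],0],
  ],
)

```text
time: 30.35
ee_pos: [0.4785, 0.2647, 0.2629]
ee_rot: [[-0.003, 1.0, -0.001], [1.0, 0.003, 0.002], [0.002, -0.001, -1.0]]
force: [0.5, 0.4, -1.5]
opening: 0.0879
finger_force: 0.0
```

Run:
```python
from h import *
from cell import capture,sensors
import cv2
print(sensors.observe()["time"])
im=capture("side"); im2=capture("top")
t=cv2.resize(im2[150:270,235:475],(640,320),interpolation=cv2.INTER_CUBIC)
s=cv2.resize(im[125:265,230:550],(640,280),interpolation=cv2.INTER_CUBIC)
cv2.imwrite("pics/f.png",cv2.convertScaleAbs(np.vstack([s,t])[:,:,::-1],alpha=1.3))
for n in("top","side"):
  c=get_calibration(n)
  for k,p in dict(tall=(.631,.187,.134),blue=(.6245,.0872,.094),vial=(.618,-.0134,.058),jar=(.6118,-.1135,.034)).items():
    q=np.array(c["attitude"]).T@(np.array(p)-c["position"]);u,v=c["cx"]+c["fx"]*q[0]/-q[2],c["cy"]-c["fy"]*q[1]/-q[2]
    print(n,k,((u-235)*2.667,(v-150)*2.667+280) if n=="top" else ((u-230)*2,(v-125)*2))
```

```text
30.35
top tall (np.float64(118.72973107285044), np.float64(303.0978436218455))
top blue (np.float64(242.63152885113988), np.float64(323.7480823356405))
top vial (np.float64(357.6130839182537), np.float64(341.886399608387))
top jar (np.float64(466.62126244520755), np.float64(356.20433662566205))
side tall (np.float64(183.38185079652158), np.float64(62.03931698165286))
side blue (np.float64(210.9061065541748), np.float64(119.88538419947838))
side vial (np.float64(240.93754189278093), np.float64(180.36938144867815))
side jar (np.float64(274.0715691227997), np.float64(239.36968934619722))
```

View pics/f.png

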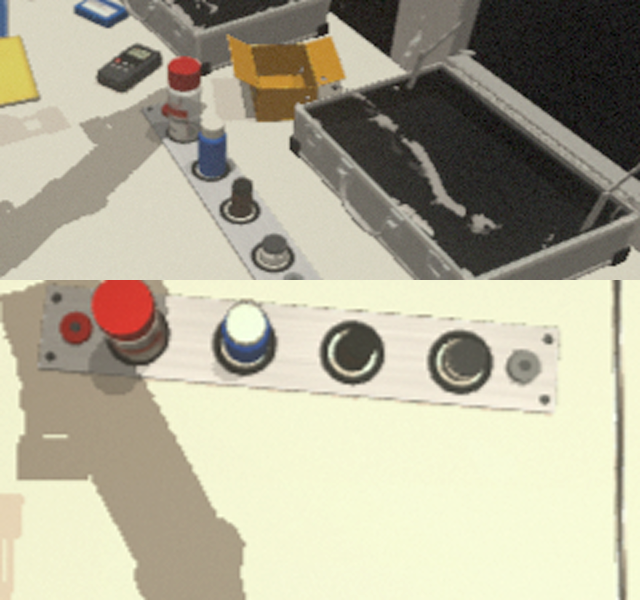

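Run:
```python
from cell import capture
import cv2
a=capture("top")[160:200,270:430,::-1]
cv2.imwrite("pics/g.png",cv2.convertScaleAbs(cv2.resize(a,(800,200),interpolation=cv2.INTER_CUBIC),alpha=2.5))
```

```text
(no output)
```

View pics/g.png

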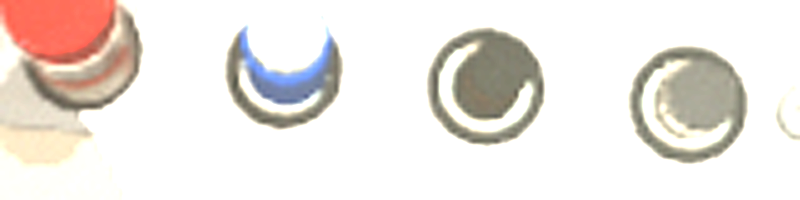

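The vial base at (485,85) is centred on its ring. The tall and jar bases look centred within a few millimetres, and the blue base is about 4–5 mm off. All are inside the 12 mm tolerance, so I'll hand in.

```bash
python3 -c "
from cell import workorder; print(workorder.close_job())"
```

```text
the job is handed in; nothing more can be done
None
```

I handed the job in with all four containers upright on the rail in falling order of height from the red stud (tall on a, blue on b, vial on c, jar on d). By my last pictures each is within about 5 mm of its mark's centre; the gauge was left alone, the gripper is open and clear, and no verdict came back.

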